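# Tighten the loose gas coupling and nip up its lock nut

## Robot

A 6-joint arm with a two-finger parallel gripper is mounted at the origin on a cart in front of the work surface, level with it; the furniture and walls round the work are solid. World frame = base frame: x ahead of the robot, y to its left, z up, the work surface at z = 0. Lengths are in m, angles in rad, forces in N, time in s.
With the tool pointing down it reaches from about 0.225 to 0.875 m from the base axis. Payload 3.4 kg.
Tool frame: the origin (TCP) lies at the very end of the fingers, on their centre line; the grasp point (between the pads) lies 19 mm behind it; z points along the fingers, y is the line along which they close (so a half turn about z gives the same grasp; the last joint's range is limited). The gripper opens to 85 mm and grips with 20 to 120 N. Pads are 22 mm wide; open, the fingers measure 114 mm over their backs; the gripper's body (76 mm by 85 mm) begins 54 mm behind the grasp point. The pads swing forward as they close: fully open they stand 13 mm farther back than shut.
Start: joints at [-1.335, 0.276, 1.505, -0, 1.361, -0.121], TCP at [0.201, -0.539, 0.201] pointing down, gripper open.
Joint ranges: [-2.89, 2.89], [-0.75, 2.08], [0.22, 2.7], [-1.18, 4.32], [0.11, 2.71], [-2.7, 2.7]. Speed limits (rad/s): [2.57, 2.57, 3.14, 3.14, 3.14, 3.14].

## Interface

Orientations are given as a unit quaternion [w, x, y, z].
In Python, from rig import get_state, optics, sign_off gives the robot as it stands.
- The arm moves only by the tool send_rows, never from a script. Its argument "increments" is a list of rows, each an object with "gripper": the gripper's target within -1 to 1 (shut at 1, half-way at 0, fully open at -1); "linear": the shift along the world's x, y, z in m, a list of three; "delta_rot": the turn, a rotation vector about the world's x, y, z in rad, a list of three. In form: [{"gripper": gripper, "linear": [dx, dy, dz], "delta_rot": [rx, ry, rz]}, ...]. A call has 1 to 8 rows; each row is the pose to reach, as a shift and turn from the pose commanded when the call began; what a row does not reach only later rows make up. A row lasts 1/10 s, in which the tool goes at most 50 mm and 8.59 degrees, less where a joint would pass 70% of its speed; a pose out of reach is approached as far as the arm can. A call with a gripper value outside its range is refused whole. The fingers move at their own pace and stop on an object; "newtons" is the grip in N (left out, the last holds). Time passes only in rows, so rows that repeat a pose let the fingers close. It gives the time, the measured TCP pose, the force, the opening and the grip force at its end, in the units of the state.
- get_state(): the state, without advancing time (a new reading comes with each control period).
- optics.get_image(name): name is "side" or "top" or "wrist"; returns a dict with "pixels" (400x640x3 uint8, blue, green, red), "K" (3x3 intrinsics, pixels), "rvec" (rotation vector, rad) and "tvec" (3), from world to camera coordinates, as OpenCV has them; the wrist camera has in their place "T_tool_cam" (4x4, takes a point from camera to tool coordinates, whose origin is the TCP and whose axes are the flange's). Camera axes: x right, y down, z forward; pixel columns grow to the right and rows downward; lengths in m; the calibration is good to about 2 mm. A picture is of the moment at which its call begins: read the wrist's pose just before it. There is no depth.
- sign_off(): hands the job in; it is judged then, once.
The state is a dict: "clock": time; "qpos": joint angles; "qd": joint speeds; "effort": joint torques, N m; "position": TCP position; "ee_rot": TCP orientation; "contact_force": force on the tool from outside, world axes, zero at the start; "moment": the same for the moment, N m; "width": finger opening in m; "gripper_force": force on a finger pad.
Only numpy, scipy, OpenCV 4.12 (cv2) and the standard library are available. Lean on these libraries where they do the work, as an engineer would, in place of code of your own. Each camera call takes 0.05 s, during which the arm holds its last target. There are 200 camera calls.

## Task

The bench gas coupling with the blue wing nut was left loose; the red one beside it is already tight. First turn the blue wing nut clockwise (seen from above) by its wings until it comes up against its stop, its white line pointing to the black mark on the plate; then swing the steel spanner that sits on the lock nut under it clockwise until it too is at its stop, and let go.

Things in the scene. Friction and masses are not known exactly. Their poses are not given: they have to be found in the camera images.
- blue_wings (a point): Middle of the blue wing nut's wings, on the upright axis about which nut and spanner turn. The wings are one upright bar 44 mm long, 14 thick, 30 high; its top is 14 mm above this point, 94 above the table; a collar 42 mm wide lies 16 mm below the point. x axis: along the bar to its end with the white line; z up. The fitting's 90 mm plate is fixed. An immovable red twin stands 20 cm or more away.
- blue_nut (a joint): Turn of the blue wing nut in rad, growing clockwise seen from above: starts loose at 0 to 0.3; hard stop (tight) at 1.3, when the white line on the nut points to the black mark on the plate. Friction 0.08 N m; it stays where it is left.
- blue_handle (a point): Grip point on the flat steel spanner captive on the lock nut under the blue nut: middle of its handle's width and thickness, 110 mm out from the turning axis, 40 mm above the table. Handle 14 mm wide, 8 thick, clear from 50 to 130 mm out, with a round end 24 mm wide at 142 mm. x axis: outward along the handle; z up. The spanner only swings level about the axis; it cannot be lifted off.
- blue_spanner (a joint): Swing of the spanner with its lock nut in rad, growing clockwise seen from above: starts at 0 to 0.2; hard stop (tight) at 0.95. Friction 0.35 N m (3 N at the grip point); it stays where it is left.

How it is judged:
By the outcome, as a careful person would: the job done as asked, in the order asked, and still so for the second after the job is handed in, with the robot touching nothing.
It also fails if it takes over 51 s, if anything falls off the work surface, if the arm or the gripper's body presses on something with over 40 N, if the wrist force passes 120 N, or if a joint passes its speed limit or range.

## Working session

There is one attempt and no reset: what is moved stays moved. The work goes in short steps, Python scripts to look and compute and a tool call to move; the robot and the scene stay as the last step left them, time stands still between calls to the robot, and variables do not carry over. Pictures are saved under pics/ and viewed, at most 10 in all, crops included, and the job is handed in when it is done.

Besides the shell and the picture viewer there is one more tool, called after "Emit:" by a JSON object that holds its "name" and its "arguments". send_rows: Moves the arm, as the interface text tells. Its arguments: {"type":"object","properties":{"increments":{"type":"array"},"newtons":{"type":"number"}},"required":["increments"]}

```bash
mkdir -p pics
cat > h.py <<'E'
import numpy as np, cv2
from rig import get_state, optics, sign_off
from scipy.spatial.transform import Rotation as R
def grab(n):
    s=get_state(); d=optics.get_image(n); K=np.array(d["K"],float)
    if n=="wrist":
        q=s["ee_rot"]; T=np.eye(4); T[:3,:3]=R.from_quat([q[1],q[2],q[3],q[0]]).as_matrix(); T[:3,3]=s["position"]
        M=T@np.array(d["T_tool_cam"]); Rc=M[:3,:3]; c=M[:3,3]
    else:
        Rw=R.from_rotvec(np.ravel(d["rvec"])).as_matrix(); Rc=Rw.T; c=-Rc@np.ravel(d["tvec"])
    return np.array(d["pixels"]),K,Rc,c
def cast(u,v,z,K,Rc,c):
    r=Rc@np.linalg.solve(K,[u,v,1.]); return c+r*(z-c[2])/r[2]
def proj(p,K,Rc,c):
    x=K@(Rc.T@(np.asarray(p)-c)); return x[:2]/x[2]
E
python3 - <<'E'
from h import *
s=get_state(); print({k:np.round(v,3) for k,v in s.items()})
for n in("top","side","wrist"):
    im,K,Rc,c=grab(n); cv2.imwrite(f"pics/{n}0.png",im); np.savez(f"pics/{n}0.npz",im=im,K=K,Rc=Rc,c=c); print(n,c.round(3),Rc[:,2].round(2),K[0,0])
E
```

```text
{'clock': np.float64(0.0), 'qpos': array([-1.335,  0.277,  1.506, -0.   ,  1.361, -0.121]), 'qd': array([-0.   ,  0.   , -0.001,  0.001, -0.003, -0.001]), 'effort': array([ 0.0000e+00, -4.1677e+01, -2.4580e+01, -0.0000e+00,  1.1000e-02,
        0.0000e+00]), 'position': array([ 0.201, -0.538,  0.2  ]), 'ee_rot': array([-0.001,  0.984,  0.177, -0.   ]), 'contact_force': array([-0.733, -0.31 , -0.531]), 'moment': array([ 0.035, -0.08 ,  0.026]), 'gripper_force': np.float64(0.0), 'width': np.float64(0.086)}
top [0.399 0.058 1.07 ] [ 0.09 -0.01 -1.  ] 437.4269456424143
side [0.252 0.812 0.688] [ 0.23 -0.76 -0.61] 493.60616426592503
wrist [ 0.263 -0.517  0.373] [-0.24 -0.09 -0.97] 353.28416352958567
```

View pics/top0.png

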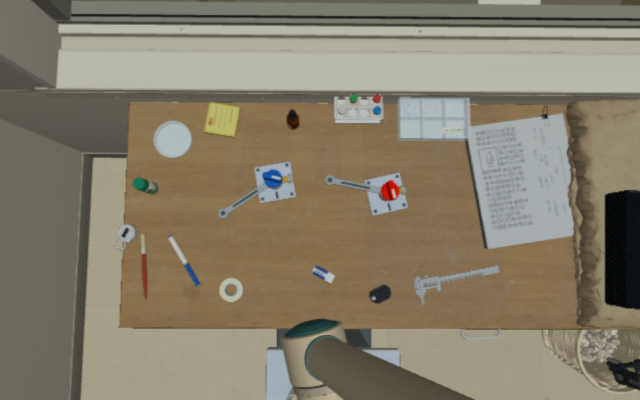

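The top view shows the blue nut at about (272,179), with its spanner running to (223,213). The red twin is at (390,190). I'll crop the blue one closer.

Run:
```python
from h import *
d=np.load("pics/top0.npz"); im,K,Rc,c=[d[k] for k in("im","K","Rc","c")]
a=cv2.resize(im[150:225,210:310],None,fx=8,fy=8,interpolation=cv2.INTER_CUBIC)
cv2.imwrite("pics/topc.png",a[:600])
hsv=cv2.cvtColor(im,cv2.COLOR_BGR2HSV)
m=cv2.inRange(hsv,(100,120,50),(130,255,255)); m[:150]=0;m[225:]=0;m[:,:210]=0;m[:,310:]=0
u,v=cv2.moments(m,True)["m10"]/m.astype(bool).sum(),cv2.moments(m,True)["m01"]/m.astype(bool).sum()
print(u,v,cast(u,v,.08,K,Rc,c),cast(223,213,.04,K,Rc,c), cast(390,190,.08,K,Rc,c))
d=np.load("pics/side0.npz"); K,Rc,c=[d[k] for k in("K","Rc","c")]
p=proj(cast(u,v,.08,*[np.load("pics/top0.npz")[k] for k in("K","Rc","c")]),K,Rc,c);print(p)
x,y=p.astype(int); w=cv2.resize(d["im"][max(y-50,0):y+50,max(x-66,0):x+66],None,fx=6,fy=6,interpolation=cv2.INTER_CUBIC); cv2.imwrite("pics/sidec.png",w); print(x-66,y-50)
```

```text
271.67932489451476 178.36708860759492 [0.54778889 0.14424759 0.08      ] [0.47076168 0.26130218 0.04      ] [ 0.52247995 -0.1260271   0.08      ]
[276.56521063 223.69354053]
210 173
```

View pics/topc.png

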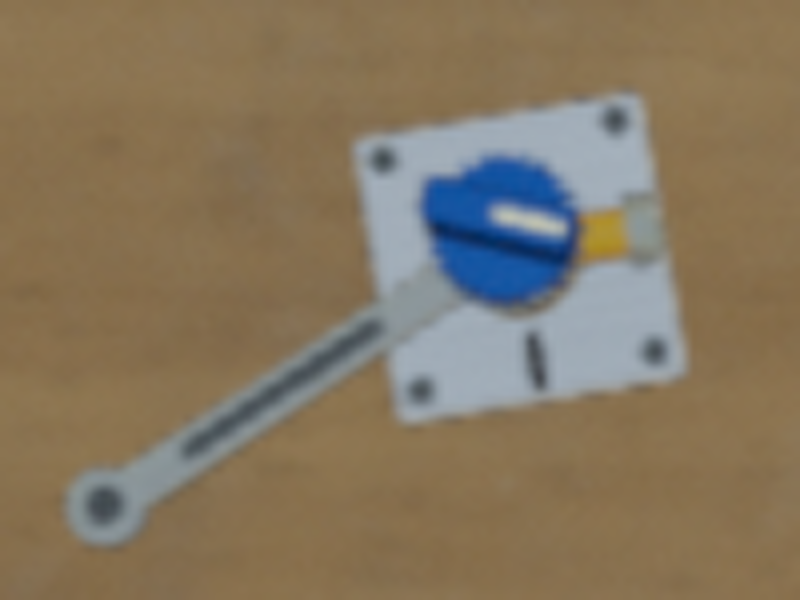

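View pics/sidec.png

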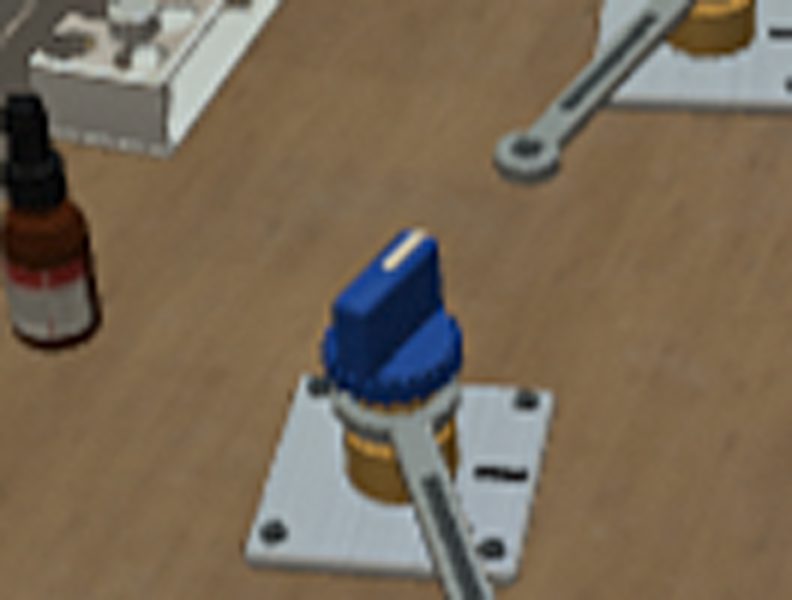

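Blue nut: the white line points right in the image (world about -101°) and the black mark points down (about -171°). The spanner points lower left (world about 123°). Next I move over the nut for a close wrist view.

Emit:
{"name": "send_rows", "arguments": {"increments": [{"gripper": -1,"linear": [0.347,0.683,0.02],"delta_rot": [0,0,1.02]},{"gripper": -1,"linear": [0.347,0.683,0.02],"delta_rot": [0,0,1.02]},{"gripper": -1,"linear": [0.347,0.683,0.02],"delta_rot": [0,0,1.02]},{"gripper": -1,"linear": [0.347,0.683,0.02],"delta_rot": [0,0,1.02]},{"gripper": -1,"linear": [0.347,0.683,0.02],"delta_rot": [0,0,1.02]},{"gripper": -1,"linear": [0.347,0.683,0.02],"delta_rot": [0,0,1.02]},{"gripper": -1,"linear": [0.347,0.683,0.02],"delta_rot": [0,0,1.02]},{"gripper": -1,"linear": [0.347,0.683,0.02],"delta_rot": [0,0,1.02]}]}}

```text
clock: 0.95
position: [0.3823, -0.1804, 0.2111]
ee_rot: [0.0, 0.772, 0.636, 0.0]
contact_force: [2.1, -0.5, -0.3]
width: 0.0853
gripper_force: 0.0
```

Emit:
{"name": "send_rows", "arguments": {"increments": [{"gripper": -1,"linear": [0.165,0.324,0.0],"delta_rot": [0,0,0]},{"gripper": -1,"linear": [0.165,0.324,0.0],"delta_rot": [0,0,0]},{"gripper": -1,"linear": [0.165,0.324,0.0],"delta_rot": [0,0,0]},{"gripper": -1,"linear": [0.165,0.324,0.0],"delta_rot": [0,0,0]},{"gripper": -1,"linear": [0.165,0.324,0.0],"delta_rot": [0,0,0]},{"gripper": -1,"linear": [0.165,0.324,0.0],"delta_rot": [0,0,0]},{"gripper": -1,"linear": [0.165,0.324,0.0],"delta_rot": [0,0,0]},{"gripper": -1,"linear": [0.165,0.324,0.0],"delta_rot": [0,0,0]}]}}

```text
clock: 1.75
position: [0.5486, 0.1462, 0.2103]
ee_rot: [-0.001, 0.771, 0.637, 0.001]
contact_force: [-0.7, -0.9, -0.9]
width: 0.0853
gripper_force: 0.0
```

Run:
```python
from h import *
s=get_state(); print(s["position"],s["ee_rot"],s["qpos"])
im,K,Rc,c=grab("wrist"); cv2.imwrite("pics/w1.png",im); np.savez("pics/w1.npz",im=im,K=K,Rc=Rc,c=c); print(c,Rc[:,2])
```

```text
[0.54858706 0.14616982 0.21032648] [-6.47466522e-04  7.70957933e-01  6.36885053e-01  9.35727913e-04] [0.13638649 0.25901362 1.50458963 0.00212562 1.37707968 0.32587122]
[0.56153692 0.2088529  0.38389063] [-0.04837731 -0.25298345 -0.96626032]
```

View pics/w1.png

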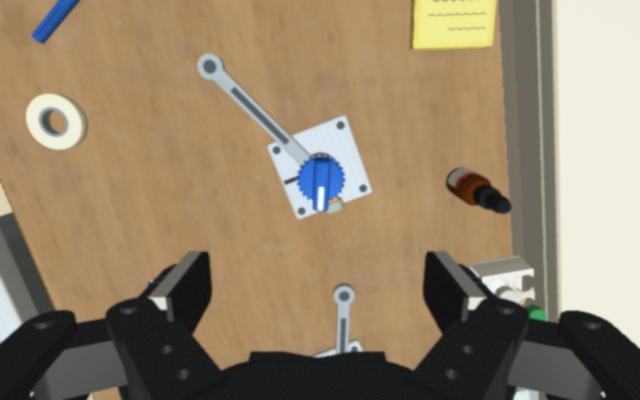

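The wrist view shows the blue nut at (321,181), its white line pointing down to (321,205), the black mark at (291,180), and the handle running to its end at (209,67). Now I'll measure them from this view and the top view.

```bash
cat > meas.py <<'E'
from h import *
def meas(f,box,exp):
    d=np.load(f) if isinstance(f,str) else dict(zip(("im","K","Rc","c"),f)); im,K,Rc,c=[d[k] for k in("im","K","Rc","c")]
    x0,y0,x1,y1=box; S=6
    a=cv2.resize(im[y0:y1,x0:x1],None,fx=S,fy=S,interpolation=cv2.INTER_CUBIC); hsv=cv2.cvtColor(a,cv2.COLOR_BGR2HSV)
    px=lambda u,v:(x0+(u+.5)/S-.5,y0+(v+.5)/S-.5)
    blue=cv2.inRange(hsv,(100,120,40),(130,255,255)); n,l,st,ce=cv2.connectedComponentsWithStats(blue)
    i=1+np.argmax(st[1:,4]); print("blue",px(*ce[i]),cast(*px(*ce[i]),.075,K,Rc,c).round(4))
    ring=cv2.convexHull(np.argwhere(l==i)[:,::-1].astype(np.int32)); hull=cv2.fillConvexPoly(np.zeros_like(blue),ring,255)
    w=cv2.inRange(hsv,(0,0,195),(180,90,255))&cv2.erode(hull,np.ones((7,7)))
    p=np.argwhere(w)[:,::-1]; P=np.array([cast(*px(*q),.094,K,Rc,c)[:2] for q in p]); m=P.mean(0); e=np.linalg.svd(P-m,full_matrices=False)[2][0]
    t=(P-m)@e; print("white",m.round(4),"ang",np.degrees(np.arctan2(e[1],e[0])).round(1),"len",np.ptp(t).round(4),"ends",(m+e*t.min()).round(4),(m+e*t.max()).round(4))
    dk=cv2.inRange(hsv,(0,0,0),(180,255,95))
    n,l,st,ce=cv2.connectedComponentsWithStats(dk)
    for i in range(1,n):
        if st[i,4]>60:
            P=np.array([cast(*px(*q),.008,K,Rc,c)[:2] for q in np.argwhere(l==i)[:,::-1]]); m=P.mean(0); e=np.linalg.svd(P-m,full_matrices=False)[2][0]
            q=cast(*px(*ce[i]),.044,K,Rc,c)
            print("dark",np.round(px(*ce[i]),1),"z8mm",m.round(4),"z44",q[:2].round(4),"ang",np.degrees(np.arctan2(e[1],e[0])).round(1),"len",np.ptp((P-m)@e).round(4))
E
python3 - <<'E'
from meas import *
print("W"); meas("pics/w1.npz",(190,45,385,230),0)
print("T"); meas("pics/top0.npz",(210,150,310,225),0)
E
```

```text
W
blue (np.float64(320.40829379971206), np.float64(178.65097122896458)) [0.5525 0.1454 0.075 ]
white [0.549 0.133] ang -111.8 len 0.0367 ends [0.5589 0.1577] [0.5453 0.1237]
dark [290.  180.3] z8mm [0.5178 0.1361] z44 [0.522  0.1431] ang -169.4 len 0.0114
T
blue (np.float64(271.70925351159923), np.float64(178.2818331940631)) [0.5487 0.1446 0.075 ]meas.py:11: RuntimeWarning: Mean of empty slice.
  p=np.argwhere(w)[:,::-1]; P=np.array([cast(*px(*q),.094,K,Rc,c)[:2] for q in p]); m=P.mean(0); e=np.linalg.svd(P-m,full_matrices=False)[2][0]
  ret = ret.dtype.type(ret / rcount)
Traceback (most recent call last):
  File "meas.py", line 11, in meas
    p=np.argwhere(w)[:,::-1]; P=np.array([cast(*px(*q),.094,K,Rc,c)[:2] for q in p]); m=P.mean(0); e=np.linalg.svd(P-m,full_matrices=False)[2][0]
                                                                                                     ~~~~~~~~~~~~~^^^^^^^^^^^^^^^^^^^^^^^^^
numpy.linalg.LinAlgError: 1-dimensional array given. Array must be at least two-dimensional
```

Run:
```python
import cv2
im=cv2.imread("pics/w1.png"); cv2.imwrite("pics/w1c.png",cv2.resize(im[110:226,256:384],None,fx=5,fy=5,interpolation=cv2.INTER_CUBIC))
```

```text
(no output)
```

View pics/w1c.png

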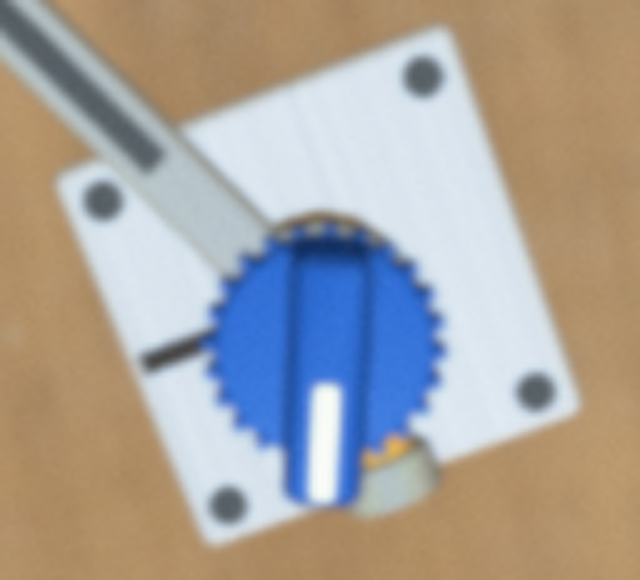

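The crop shows the plate screws, the collar centred near crop (326,343), the white line from (326,384) to (322,503), and the mark from (143,364) to (208,340). I'll cast these points and their top-view matches.

Run:
```python
from h import *
def ld(f): d=np.load(f); return [d[k] for k in("K","Rc","c")]
def go(n,f,s,o,sc,white,mark,coll,hole,slot,bar):
    C=ld(f); g=lambda p,z:cast(p[0]/s+o[0],p[1]/s+o[1],z,*C)[:2]
    an=lambda a,b:np.degrees(np.arctan2(*(b-a)[::-1])).round(1)
    pc=np.mean([g(p,.008) for p in sc],0); print(n,"plate",pc.round(4),"collar",g(coll,.064).round(4))
    w=[g(p,.094) for p in white]; m=[g(p,.008) for p in mark]
    print(" white",np.round(w,4).tolist(),an(*w)," mark",an(m[1],m[0]) ,an(pc,m[0]))
    if bar: b=[g(p,.094) for p in bar]; print(" bar",np.round(b,4).tolist(),np.mean(b,0).round(4),an(*b))
    h=g(hole,.044); sl=[g(p,.044) for p in slot]; print(" hole",h.round(4),"r",np.linalg.norm(h-pc).round(4),"ang",an(pc,h),an(sl[1],sl[0]))
go("W","pics/w1.npz",5,(256,110),[(103,200),(423,76),(536,390),(228,505)],[(326,384),(322,503)],[(143,364),(208,340)],(326,343),((209-256)*5,(67-110)*5),[(0,10),(150,160)],[(330,265),(322,508)])
go("T","pics/top0.npz",8,(210,150),[(382,160),(615,120),(655,352),(421,390)],[(492,213),(568,228)],[(541,388),(532,335)],(503,230),(105,505),[(195,450),(378,325)],[(425,200),(578,232)])
```

```text
W plate [0.5526 0.1417] collar [0.5529 0.1431]
 white [[0.5525, 0.1423], [0.5479, 0.1219]] -102.5  mark -170.3 -170.0
 bar [[0.5568, 0.162], [0.5478, 0.121]] [0.5523 0.1415] -102.5
 hole [0.4716 0.2593] r 0.1428 ang 124.5 123.7
T plate [0.55   0.1428] collar [0.5493 0.1429]
 white [[0.5496, 0.1435], [0.5455, 0.1221]] -100.9  mark -169.8 -169.7
 bar [[0.5532, 0.1624], [0.5444, 0.1192]] [0.5488 0.1408] -101.6
 hole [0.4702 0.2602] r 0.142 ang 124.2 125.1
```

Emit:
{"name": "send_rows", "arguments": {"increments": [{"gripper": -1,"linear": [0.003,-0.004,-0.05],"delta_rot": [0,0,-0.023]},{"gripper": -1,"linear": [0.003,-0.004,-0.095],"delta_rot": [0,0,-0.023]},{"gripper": -1,"linear": [0.003,-0.004,-0.125],"delta_rot": [0,0,-0.023]},{"gripper": -1,"linear": [0.003,-0.004,-0.13],"delta_rot": [0,0,-0.023]},{"gripper": -1,"linear": [0.003,-0.004,-0.13],"delta_rot": [0,0,-0.023]}]}}

```text
clock: 2.3
position: [0.5492, 0.1365, 0.0807]
ee_rot: [-0.0, 0.78, 0.626, -0.001]
contact_force: [0.1, -0.8, 0.2]
width: 0.0856
gripper_force: 0.0
```

Emit:
{"name": "send_rows", "arguments": {"increments": [{"gripper": -1,"linear": [0.002,0.0055,-0.0105],"delta_rot": [0,0,0.005]},{"gripper": -1,"linear": [0.002,0.0055,-0.0105],"delta_rot": [0,0,0.005]},{"gripper": -1,"linear": [0.002,0.0055,-0.0105],"delta_rot": [0,0,0.005]}]}}

```text
clock: 2.6
position: [0.5527, 0.1434, 0.0716]
ee_rot: [0.001, 0.778, 0.628, 0.001]
contact_force: [-0.1, 0.9, -0.5]
width: 0.0854
gripper_force: 0.0
```

Emit:
{"name": "send_rows", "arguments": {"increments": [{"gripper": 1,"linear": [0,0,0],"delta_rot": [0,0,0]},{"gripper": 1,"linear": [0,0,0],"delta_rot": [0,0,0]},{"gripper": 1,"linear": [0,0,0],"delta_rot": [0,0,0]},{"gripper": 1,"linear": [0,0,0],"delta_rot": [0,0,0]},{"gripper": 1,"linear": [0,0,0],"delta_rot": [0,0,0]},{"gripper": 1,"linear": [0,0,0],"delta_rot": [0,0,0]},{"gripper": 1,"linear": [0,0,0],"delta_rot": [0,0,0]},{"gripper": 1,"linear": [0,0,0],"delta_rot": [0,0,0]}], "newtons": 40}}

```text
clock: 3.4
position: [0.5519, 0.1432, 0.0705]
ee_rot: [-0.0, 0.778, 0.628, -0.0]
contact_force: [-0.1, -0.6, 0.6]
width: -0.0001
gripper_force: 0.0
```

Run:
```python
from h import *
s=get_state(); print({k:np.round(v,4).tolist() for k,v in s.items()})
```

```text
{'clock': 3.4, 'qpos': [0.1318, 0.3702, 1.7101, -0.0, 1.0613, 0.3438], 'qd': [-0.0031, -0.0008, 0.0005, -0.0016, -0.0006, -0.0003], 'effort': [0.0008, -43.4974, -20.8423, -0.0003, 0.0008, 0.0], 'position': [0.5519, 0.1432, 0.0705], 'ee_rot': [-0.0, 0.778, 0.6283, -0.0], 'contact_force': [-0.0754, -0.6331, 0.6058], 'moment': [-0.0497, 0.0296, 0.022], 'gripper_force': 0.0, 'width': -0.0001}
```

The gripper closed on nothing, so I'm checking the view.

Run:
```python
from h import *
im,K,Rc,c=grab("wrist"); t,K2,R2,c2=grab("side")
p=get_state()["position"]; x,y=proj(p,K2,R2,c2).astype(int); print(x,y,proj(p,K,Rc,c))
w=cv2.resize(t[y-60:y+65,x-80:x+80],None,fx=4,fy=4,interpolation=cv2.INTER_CUBIC)
cv2.imwrite("pics/w2.png",np.hstack([cv2.resize(im[100:350,170:470],None,fx=1.2,fy=1.2),cv2.resize(w,(384,300))]))
```

```text
275 226 [315.12805417 231.43193976]
```

View pics/w2.png

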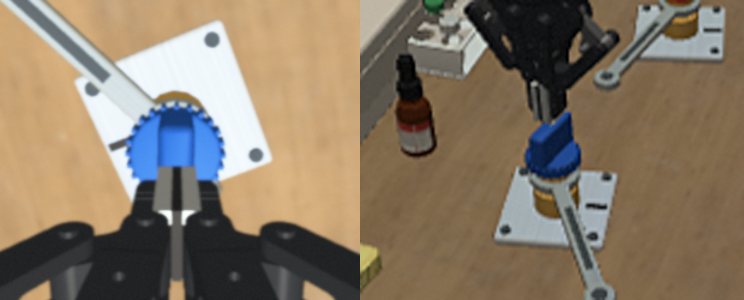

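Run:
```python
from h import *
s=get_state(); print(s["position"],s["clock"])
im,K,Rc,c=grab("wrist"); t,K2,R2,c2=grab("side")
S=np.array([cast(*p,.008,K,Rc,c) for p in[(346.7,133.3),(383.3,229.2),(246.7,173.3)]]); print(S.round(4), "centre",(S[1]+S[2])/2)
for z in(.07,.08,.095,.1,.11): print(z,cast(272,213,z,K2,R2,c2).round(4), cast(316,238,z,K,Rc,c).round(4))
x,y=275,215
a=cv2.resize(t[y-35:y+35,x-40:x+40],None,fx=6,fy=6,interpolation=cv2.INTER_CUBIC)
b=cv2.resize(im[190:290,265:365],(420,420),interpolation=cv2.INTER_CUBIC); cv2.imwrite("pics/w3.png",np.hstack([a[:420],b])[:,:800])
```

```text
[0.55194741 0.14316079 0.07052685] 3.5
[[0.5816 0.1833 0.008 ]
 [0.5943 0.1121 0.008 ]
 [0.5102 0.1712 0.008 ]] centre [0.55225173 0.14162779 0.008     ]
0.07 [0.5733 0.1046 0.07  ] [0.5516 0.1393 0.07  ]
0.08 [0.5681 0.116  0.08  ] [0.5525 0.1431 0.08  ]
0.095 [0.5602 0.1332 0.095 ] [0.5537 0.1489 0.095 ]
0.1 [0.5576 0.1389 0.1   ] [0.5542 0.1508 0.1   ]
0.11 [0.5524 0.1504 0.11  ] [0.555  0.1546 0.11  ]
```

View pics/w3.png

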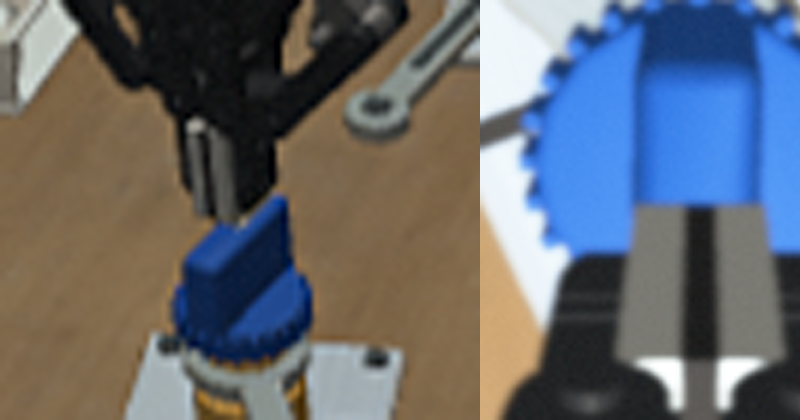

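The fingers end visibly above the bar. The side and wrist rays put the closed tips at z≈0.095–0.10, though the reported TCP is at 0.0705, and they closed freely with no contact. I'll open, go 16 mm lower and close gently. The result will show it either way: a width of 14 mm means the bar, 42 mm the collar.

Emit:
{"name": "send_rows", "arguments": {"increments": [{"gripper": -1,"linear": [0,0,0],"delta_rot": [0,0,0]},{"gripper": -1,"linear": [0,0,0],"delta_rot": [0,0,0]},{"gripper": -1,"linear": [0,0,0],"delta_rot": [0,0,0]},{"gripper": -1,"linear": [0,0,0],"delta_rot": [0,0,0]},{"gripper": -1,"linear": [0,0,0],"delta_rot": [0,0,0]},{"gripper": -1,"linear": [0,0,0],"delta_rot": [0,0,0]},{"gripper": -1,"linear": [-0.001,-0.001,-0.008],"delta_rot": [0,0,0]},{"gripper": -1,"linear": [-0.001,-0.001,-0.016],"delta_rot": [0,0,0]}]}}

```text
clock: 4.4
position: [0.5508, 0.1421, 0.0541]
ee_rot: [0.0, 0.778, 0.628, 0.0]
contact_force: [-1.8, -0.3, 0.3]
width: 0.0855
gripper_force: 0.0
```

Emit:
{"name": "send_rows", "arguments": {"increments": [{"gripper": 1,"linear": [0,0,0],"delta_rot": [0,0,0]},{"gripper": 1,"linear": [0,0,0],"delta_rot": [0,0,0]},{"gripper": 1,"linear": [0,0,0],"delta_rot": [0,0,0]},{"gripper": 1,"linear": [0,0,0],"delta_rot": [0,0,0]},{"gripper": 1,"linear": [0,0,0],"delta_rot": [0,0,0]},{"gripper": 1,"linear": [0,0,0],"delta_rot": [0,0,0]},{"gripper": 1,"linear": [0,0,0],"delta_rot": [0,0,0]}], "newtons": 20}}

```text
clock: 5.1
position: [0.5512, 0.1422, 0.0549]
ee_rot: [0.0, 0.778, 0.628, 0.0]
contact_force: [-0.2, 0.0, 2.8]
width: 0.0128
gripper_force: 23.1
```

Width 12.8 mm with 23 N on the pads: this is the bar, so the real fingertips are about 25 mm short of the reported TCP. I'll reopen part way, go 9 mm deeper and grip firmly.

Emit:
{"name": "send_rows", "arguments": {"increments": [{"gripper": 0,"linear": [0,0,0],"delta_rot": [0,0,0]},{"gripper": 0,"linear": [0,0,0],"delta_rot": [0,0,0]},{"gripper": 0,"linear": [0,0,0],"delta_rot": [0,0,0]},{"gripper": 0,"linear": [0,0,0],"delta_rot": [0,0,0]},{"gripper": 0,"linear": [0,0,-0.005],"delta_rot": [0,0,0]},{"gripper": 0,"linear": [0,0,-0.009],"delta_rot": [0,0,0]},{"gripper": 0,"linear": [0,0,-0.009],"delta_rot": [0,0,0]}]}}

```text
clock: 5.8
position: [0.5502, 0.142, 0.0446]
ee_rot: [-0.0, 0.778, 0.628, -0.001]
contact_force: [-0.1, 0.7, 0.5]
width: 0.0428
gripper_force: 0.0
```

Emit:
{"name": "send_rows", "arguments": {"increments": [{"gripper": 1,"linear": [0,0,0],"delta_rot": [0,0,0]},{"gripper": 1,"linear": [0,0,0],"delta_rot": [0,0,0]},{"gripper": 1,"linear": [0,0,0],"delta_rot": [0,0,0]},{"gripper": 1,"linear": [0,0,0],"delta_rot": [0,0,0]},{"gripper": 1,"linear": [0,0,0],"delta_rot": [0,0,0]},{"gripper": 1,"linear": [0,0,0],"delta_rot": [0,0,0]}], "newtons": 50}}

```text
clock: 6.4
position: [0.5511, 0.1422, 0.0457]
ee_rot: [0.0, 0.778, 0.628, 0.0]
contact_force: [-0.5, -0.9, 0.7]
width: 0.013
gripper_force: 51.4
```

Run:
```python
from h import *
s=get_state(); print({k:np.round(v,4).tolist() for k,v in s.items()})
```

```text
{'clock': 6.4, 'qpos': [0.1302, 0.3945, 1.7435, -0.0001, 1.0031, 0.3423], 'qd': [-0.0002, -0.0003, 0.0, 0.0021, -0.0005, 0.0006], 'effort': [0.1371, -43.3686, -19.5235, 0.0561, 0.003, -0.0091], 'position': [0.5511, 0.1422, 0.0457], 'ee_rot': [0.0002, 0.778, 0.6283, 0.0002], 'contact_force': [-0.4894, -0.8747, 0.7135], 'moment': [-0.0217, 0.0398, -0.0252], 'gripper_force': 51.3571, 'width': 0.013}
```

Good grip with little side force. Turning clockwise.

Emit:
{"name": "send_rows", "arguments": {"increments": [{"gripper": 1,"linear": [0,0,0],"delta_rot": [0,0,-0.1]},{"gripper": 1,"linear": [0,0,0],"delta_rot": [0,0,-0.22]},{"gripper": 1,"linear": [0,0,0],"delta_rot": [0,0,-0.34]},{"gripper": 1,"linear": [0,0,0],"delta_rot": [0,0,-0.46]},{"gripper": 1,"linear": [0,0,0],"delta_rot": [0,0,-0.58]},{"gripper": 1,"linear": [0,0,0],"delta_rot": [0,0,-0.7]},{"gripper": 1,"linear": [0,0,0],"delta_rot": [0,0,-0.82]},{"gripper": 1,"linear": [0,0,0],"delta_rot": [0,0,-0.92]}]}}

```text
clock: 7.2
position: [0.5502, 0.1429, 0.0457]
ee_rot: [-0.001, 0.977, 0.215, -0.0]
contact_force: [-2.0, 2.4, 2.1]
width: 0.0129
gripper_force: 51.6
```

Run:
```python
from h import *
s=get_state(); print({k:np.round(s[k],4).tolist() for k in("qpos","position","ee_rot","contact_force","moment","gripper_force","width")})
```

```text
{'qpos': [0.1309, 0.3943, 1.7439, 0.0014, 1.0045, 1.2665], 'position': [0.5502, 0.1429, 0.0457], 'ee_rot': [-0.0006, 0.9765, 0.2155, -0.0005], 'contact_force': [-1.9629, 2.3647, 2.0839], 'moment': [0.2981, 0.2254, 0.1277], 'gripper_force': 51.6465, 'width': 0.0129}
```

Emit:
{"name": "send_rows", "arguments": {"increments": [{"gripper": 1,"linear": [0,0,0],"delta_rot": [0,0,-0.06]},{"gripper": 1,"linear": [0,0,0],"delta_rot": [0,0,-0.12]},{"gripper": 1,"linear": [0,0,0],"delta_rot": [0,0,-0.17]},{"gripper": 1,"linear": [0,0,0],"delta_rot": [0,0,-0.21]},{"gripper": 1,"linear": [0,0,0],"delta_rot": [0,0,-0.24]},{"gripper": 1,"linear": [0,0,0],"delta_rot": [0,0,-0.26]},{"gripper": 1,"linear": [0,0,0],"delta_rot": [0,0,-0.26]}]}}

```text
clock: 7.9
position: [0.5501, 0.1432, 0.0457]
ee_rot: [-0.001, 0.996, 0.089, -0.001]
contact_force: [-4.0, 4.4, 3.7]
width: 0.0128
gripper_force: 51.9
```

Run:
```python
from h import *
s=get_state(); print({k:np.round(s[k],4).tolist() for k in("qpos","position","ee_rot","contact_force","moment","gripper_force","width")})
```

```text
{'qpos': [0.131, 0.3943, 1.7439, 0.0021, 1.0046, 1.5229], 'position': [0.5501, 0.1432, 0.0457], 'ee_rot': [-0.0009, 0.9961, 0.0888, -0.0006], 'contact_force': [-4.0497, 4.3846, 3.6677], 'moment': [0.7032, 0.4832, -0.0089], 'gripper_force': 51.8755, 'width': 0.0128}
```

Emit:
{"name": "send_rows", "arguments": {"increments": [{"gripper": 1,"linear": [0,0,0],"delta_rot": [0,0,-0.02]},{"gripper": 1,"linear": [0,0,0],"delta_rot": [0,0,-0.04]},{"gripper": 1,"linear": [0,0,0],"delta_rot": [0,0,-0.05]},{"gripper": 1,"linear": [0,0,0],"delta_rot": [0,0,-0.05]}]}}

```text
clock: 8.3
position: [0.5502, 0.1431, 0.0458]
ee_rot: [-0.0, 0.998, 0.066, -0.001]
contact_force: [-2.8, 4.8, 4.2]
width: 0.013
gripper_force: 58.9
```

Run:
```python
from h import *
s=get_state(); print({k:np.round(s[k],4).tolist() for k in("qpos","position","ee_rot","contact_force","moment","effort","gripper_force","width")})
```

```text
{'qpos': [0.1316, 0.3943, 1.7439, 0.0009, 1.0045, 1.5693], 'position': [0.5502, 0.1431, 0.0458], 'ee_rot': [-0.0003, 0.9978, 0.0663, -0.0005], 'contact_force': [-2.79, 4.8123, 4.2213], 'moment': [0.8758, 0.505, 1.293], 'effort': [-4.6401, -41.7737, -20.1591, -0.9706, -0.8697, 1.3737], 'gripper_force': 58.9275, 'width': 0.013}
```

The moment jumped to 1.3 N m with the line on the mark, so the nut is at its stop. Opening and lifting.

Emit:
{"name": "send_rows", "arguments": {"increments": [{"gripper": -1,"linear": [0,0,0],"delta_rot": [0,0,0]},{"gripper": -1,"linear": [0,0,0],"delta_rot": [0,0,0]},{"gripper": -1,"linear": [0,0,0],"delta_rot": [0,0,0]},{"gripper": -1,"linear": [0,0,0],"delta_rot": [0,0,0]},{"gripper": -1,"linear": [0,0,0],"delta_rot": [0,0,0]},{"gripper": -1,"linear": [0,0,0.04],"delta_rot": [0,0,0]},{"gripper": -1,"linear": [0,0,0.09],"delta_rot": [0,0,0]},{"gripper": -1,"linear": [0,0,0.13],"delta_rot": [0,0,0]}]}}

```text
clock: 9.1
position: [0.5515, 0.142, 0.1778]
ee_rot: [0.0, 0.998, 0.064, 0.001]
contact_force: [1.8, -0.1, 0.2]
width: 0.0852
gripper_force: 0.0
```

Run:
```python
from h import *
s=get_state(); print(s["position"],s["ee_rot"])
im,K,Rc,c=grab("wrist"); np.savez("pics/w4.npz",im=im,K=K,Rc=Rc,c=c)
u,v=proj([.551,.142,.08],K,Rc,c).astype(int); print(u,v,proj([.4716,.2593,.044],K,Rc,c))
x0,y0=max(u-100,0),max(v-75,0); print(x0,y0)
cv2.imwrite("pics/w4c.png",cv2.resize(im[y0:y0+150,x0:x0+200],None,fx=4,fy=4,interpolation=cv2.INTER_CUBIC))
```

```text
[0.55147179 0.14204391 0.1778033 ] [8.06834645e-05 9.97936374e-01 6.42058772e-02 7.69980716e-04]
314 190 [179.78222356 247.93539186]
214 115
```

View pics/w4c.png

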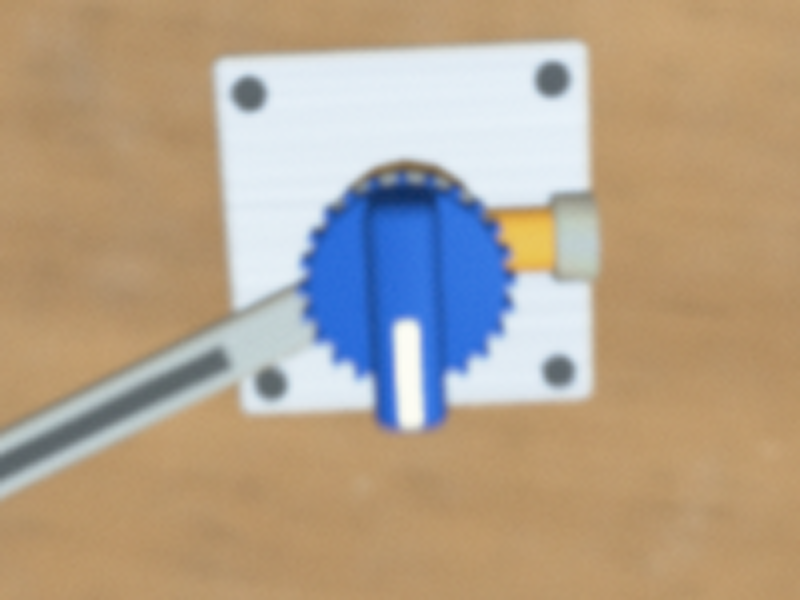

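The white line, crop (404,322) to (411,428), lies over the mark, and the spanner slot runs (0,470) to (228,358). Casting both.

Run:
```python
from h import *
d=np.load("pics/w4.npz"); C=[d[k] for k in("K","Rc","c")]
g=lambda x,y,z:cast(x/4+214,y/4+115,z,*C)[:2]
an=lambda a,b:np.degrees(np.arctan2(*(b-a)[::-1])).round(1)
print("white",an(g(404,322,.094),g(411,428,.094)))
pc=np.mean([g(*p,.008) for p in[(248,94),(552,79),(558,371),(271,382)]],0); print("plate",pc)
a,b=g(228,358,.044),g(0,470,.044); print("slot",a,b,an(a,b),an(pc,b),an(pc,a))
th=np.radians(124.3); print("grip",np.array([.5513,.142])+.110*np.array([np.cos(th),np.sin(th)]))
```

```text
white -169.0
plate [0.55084404 0.14142594]
slot [0.5245966  0.17883795] [0.49104974 0.22844563] 124.1 124.5 125.1
grip [0.48931213 0.23287081]
```

The white line reads -169.0° and the mark -169.9°, so the nut is tight. Now to the spanner: grip point about (0.489, 0.233), tool yaw 124.4°, so a turn of about +2.04 rad.

Emit:
{"name": "send_rows", "arguments": {"increments": [{"gripper": -1,"linear": [-0.0625,0.091,0],"delta_rot": [0,0,0.14]},{"gripper": -1,"linear": [-0.0625,0.091,0],"delta_rot": [0,0,0.28]},{"gripper": -1,"linear": [-0.0625,0.091,0],"delta_rot": [0,0,0.42]},{"gripper": -1,"linear": [-0.0625,0.091,0],"delta_rot": [0,0,0.56]},{"gripper": -1,"linear": [-0.0625,0.091,0],"delta_rot": [0,0,0.7]},{"gripper": -1,"linear": [-0.0625,0.091,0],"delta_rot": [0,0,0.84]},{"gripper": -1,"linear": [-0.0625,0.091,0],"delta_rot": [0,0,0.98]},{"gripper": -1,"linear": [-0.0625,0.091,0],"delta_rot": [0,0,1.1]}]}}

```text
clock: 9.95
position: [0.4884, 0.2331, 0.1753]
ee_rot: [0.0, 0.816, 0.579, -0.0]
contact_force: [0.1, 0.7, 1.0]
width: 0.0854
gripper_force: 0.0
```

Emit:
{"name": "send_rows", "arguments": {"increments": [{"gripper": -1,"linear": [0,0,0],"delta_rot": [0,0,0.14]},{"gripper": -1,"linear": [0,0,0],"delta_rot": [0,0,0.28]},{"gripper": -1,"linear": [0,0,0],"delta_rot": [0,0,0.42]},{"gripper": -1,"linear": [0,0,0],"delta_rot": [0,0,0.56]},{"gripper": -1,"linear": [0,0,0],"delta_rot": [0,0,0.7]},{"gripper": -1,"linear": [0,0,0],"delta_rot": [0,0,0.84]},{"gripper": -1,"linear": [0,0,0],"delta_rot": [0,0,0.94]},{"gripper": -1,"linear": [0,0,0],"delta_rot": [0,0,0.94]}]}}

```text
clock: 10.75
position: [0.4884, 0.233, 0.1753]
ee_rot: [0.0, 0.468, 0.884, -0.0]
contact_force: [0.2, 0.1, -0.4]
width: 0.0852
gripper_force: 0.0
```

Run:
```python
from h import *
s=get_state(); q=s["ee_rot"]; print(s["position"],2*np.degrees(np.arctan2(q[2],q[1])),s["qpos"])
im,K,Rc,c=grab("wrist"); hsv=cv2.cvtColor(im,cv2.COLOR_BGR2HSV)
a=(.5512,.142)
# handle hole / slot: dark greys near the expected handle line
m=cv2.inRange(im,(40,40,40),(125,120,115))&cv2.inRange(hsv,(85,0,0),(130,140,140))
n,l,st,ce=cv2.connectedComponentsWithStats(m)
for i in range(1,n):
    if st[i,4]>25:
        p=cast(*ce[i],.044,K,Rc,c); r=np.hypot(p[0]-a[0],p[1]-a[1])
        if r<.16: print(st[i,4],ce[i].round(1),p[:2].round(4),"r",r.round(4),"ang",np.degrees(np.arctan2(p[1]-a[1],p[0]-a[0])).round(1))
```

```text
[0.48841983 0.23299894 0.17527324] 124.23893027279264 [ 3.16622457e-01  2.40978819e-01  1.61862448e+00 -1.49453288e-04
  1.28211449e+00 -2.80917052e-01]
114 [319.2 143.6] [0.4723 0.2595] r 0.1415 ang 123.9
352 [318.9 210.9] [0.5062 0.2097] r 0.0813 ang 123.6
27 [300.8 232.7] [0.5043 0.183 ] r 0.0623 ang 138.9
26 [364.  259.5] [0.5679 0.1942] r 0.0548 ang 72.2
26 [274.  290.5] [0.5157 0.1194] r 0.0421 ang -147.5
```

The handle lies centred under the tool at 124°. Descending.

Emit:
{"name": "send_rows", "arguments": {"increments": [{"gripper": -1,"linear": [0.0005,0,-0.05],"delta_rot": [0,0,0]},{"gripper": -1,"linear": [0.0005,0,-0.1],"delta_rot": [0,0,0]},{"gripper": -1,"linear": [0.0005,0,-0.14],"delta_rot": [0,0,0]},{"gripper": -1,"linear": [0.0005,0,-0.16],"delta_rot": [0,0,0]},{"gripper": -1,"linear": [0.0005,0,-0.17],"delta_rot": [0,0,0]},{"gripper": -1,"linear": [0.0005,0,-0.17],"delta_rot": [0,0,0]}]}}

```text
clock: 11.4
position: [0.4883, 0.2329, 0.0045]
ee_rot: [-0.001, 0.468, 0.884, -0.001]
contact_force: [-0.7, 0.8, 1.2]
width: 0.0855
gripper_force: 0.0
```

Emit:
{"name": "send_rows", "arguments": {"increments": [{"gripper": -1,"linear": [0,0,-0.004],"delta_rot": [0,0,0]},{"gripper": -1,"linear": [0,0,-0.01],"delta_rot": [0,0,0]},{"gripper": -1,"linear": [0,0,-0.01],"delta_rot": [0,0,0]}]}}

```text
clock: 11.7
position: [0.4892, 0.2332, -0.0041]
ee_rot: [0.0, 0.468, 0.884, 0.0]
contact_force: [-0.1, 0.1, -0.2]
width: 0.0852
gripper_force: 0.0
```

Emit:
{"name": "send_rows", "arguments": {"increments": [{"gripper": 1,"linear": [0,0,0],"delta_rot": [0,0,0]},{"gripper": 1,"linear": [0,0,0],"delta_rot": [0,0,0]},{"gripper": 1,"linear": [0,0,0],"delta_rot": [0,0,0]},{"gripper": 1,"linear": [0,0,0],"delta_rot": [0,0,0]},{"gripper": 1,"linear": [0,0,0],"delta_rot": [0,0,0]},{"gripper": 1,"linear": [0,0,0],"delta_rot": [0,0,0]},{"gripper": 1,"linear": [0,0,0],"delta_rot": [0,0,0]}], "newtons": 40}}

```text
clock: 12.4
position: [0.4892, 0.2334, -0.0042]
ee_rot: [0.0, 0.467, 0.884, 0.0]
contact_force: [-0.3, 0.7, 3.0]
width: 0.013
gripper_force: 41.0
```

Run:
```python
from h import *
s=get_state(); q=s["ee_rot"]; print({k:np.round(s[k],4).tolist() for k in("position","contact_force","moment","gripper_force","width")},2*np.degrees(np.arctan2(q[2],q[1])))
a=np.array([.5512,.142]); p=s["position"][:2]-a; r=np.hypot(*p); t0=np.arctan2(p[1],p[0]); print(r,np.degrees(t0))
for d in np.arange(.1,1.0,.1): print(d.round(2),(r*np.array([np.cos(t0-d),np.sin(t0-d)])-p).round(4))
```

```text
{'position': [0.4892, 0.2334, -0.0042], 'contact_force': [-0.2919, 0.6615, 2.9708], 'moment': [0.1147, 0.0883, 0.1143], 'gripper_force': 40.9834, 'width': 0.013} 124.2736243508546
0.11044400409124257 124.13630847359637
0.1 [0.0094 0.0057]
0.2 [0.0194 0.0105]
0.3 [0.0298 0.0142]
0.4 [0.0405 0.0169]
0.5 [0.0514 0.0185]
0.6 [0.0624 0.019 ]
0.7 [0.0735 0.0184]
0.8 [0.0844 0.0167]
0.9 [0.0951 0.014 ]
```

Gripped at 13 mm. Swinging clockwise along the arc, 0.5 rad first.

Emit:
{"name": "send_rows", "arguments": {"increments": [{"gripper": 1,"linear": [0.0046,0.003,0],"delta_rot": [0,0,-0.05]},{"gripper": 1,"linear": [0.0094,0.0057,0],"delta_rot": [0,0,-0.1]},{"gripper": 1,"linear": [0.0143,0.0082,0],"delta_rot": [0,0,-0.15]},{"gripper": 1,"linear": [0.0194,0.0105,0],"delta_rot": [0,0,-0.2]},{"gripper": 1,"linear": [0.0298,0.0142,0],"delta_rot": [0,0,-0.3]},{"gripper": 1,"linear": [0.0405,0.0169,0],"delta_rot": [0,0,-0.4]},{"gripper": 1,"linear": [0.0514,0.0185,0],"delta_rot": [0,0,-0.5]},{"gripper": 1,"linear": [0.0624,0.019,0],"delta_rot": [0,0,-0.6]}]}}

```text
clock: 13.2
position: [0.5511, 0.2528, -0.0042]
ee_rot: [-0.001, 0.709, 0.705, -0.0]
contact_force: [-1.1, 0.8, 3.8]
width: 0.0129
gripper_force: 41.2
```

```bash
cat > st.py <<'E'
from h import *
s=get_state(); q=s["ee_rot"]; print({k:np.round(s[k],4).tolist() for k in("position","contact_force","moment","gripper_force","width")},2*np.degrees(np.arctan2(q[2],q[1])))
a=np.array([.5512,.142]); p=s["position"][:2]-a; r=np.hypot(*p); t0=np.arctan2(p[1],p[0]); print(r,np.degrees(t0),"tang F cw",s["contact_force"][:2]@np.array([np.sin(t0),-np.cos(t0)]))
for d in np.arange(.05,.5,.05): print(d.round(2),(.1105*np.array([np.cos(t0-d),np.sin(t0-d)])-p).round(4))
E
python3 st.py
```

```text
{'position': [0.5511, 0.2528, -0.0042], 'contact_force': [-1.0813, 0.7983, 3.8315], 'moment': [0.1638, 0.2847, 0.196], 'gripper_force': 41.2191, 'width': 0.0129} 89.66804405372051
0.11078283983288688 90.07432178821819 tang F cw -1.08021931502082
0.05 [ 0.0055 -0.0004]
0.1 [ 0.011  -0.0008]
0.15 [ 0.0165 -0.0015]
0.2 [ 0.022  -0.0025]
0.25 [ 0.0273 -0.0037]
0.3 [ 0.0327 -0.0052]
0.35 [ 0.0379 -0.0069]
0.4 [ 0.043  -0.0089]
0.45 [ 0.0481 -0.0112]
```

Emit:
{"name": "send_rows", "arguments": {"increments": [{"gripper": 1,"linear": [0.0055,-0.0003,0],"delta_rot": [0,0,-0.05]},{"gripper": 1,"linear": [0.011,-0.0007,0],"delta_rot": [0,0,-0.1]},{"gripper": 1,"linear": [0.0143,-0.0011,0],"delta_rot": [0,0,-0.13]},{"gripper": 1,"linear": [0.0165,-0.0014,0],"delta_rot": [0,0,-0.15]},{"gripper": 1,"linear": [0.0165,-0.0014,0],"delta_rot": [0,0,-0.15]}]}}

```text
clock: 13.7
position: [0.5681, 0.2515, -0.0042]
ee_rot: [-0.0, 0.759, 0.651, 0.001]
contact_force: [-2.2, 3.4, 3.7]
width: 0.0128
gripper_force: 41.2
```

```bash
python3 st.py
```

```text
{'position': [0.5681, 0.2515, -0.0042], 'contact_force': [-2.1776, 3.4076, 3.6622], 'moment': [0.6941, 0.219, -0.0461], 'gripper_force': 41.1895, 'width': 0.0128} 81.25259212646375
0.11080851866258651 81.23223807197733 tang F cw -2.67162522120331
0.05 [ 0.0054 -0.0013]
0.1 [ 0.0108 -0.0025]
0.15 [ 0.0161 -0.004 ]
0.2 [ 0.0213 -0.0058]
0.25 [ 0.0264 -0.0079]
0.3 [ 0.0315 -0.0102]
0.35 [ 0.0364 -0.0127]
0.4 [ 0.0412 -0.0155]
0.45 [ 0.0458 -0.0185]
```

Friction level only (about 3 N), so it isn't at the stop yet. Continuing in small steps.

Emit:
{"name": "send_rows", "arguments": {"increments": [{"gripper": 1,"linear": [0.0027,-0.0006,0],"delta_rot": [0,0,-0.025]},{"gripper": 1,"linear": [0.0054,-0.0012,0],"delta_rot": [0,0,-0.05]},{"gripper": 1,"linear": [0.0081,-0.0018,0],"delta_rot": [0,0,-0.075]},{"gripper": 1,"linear": [0.0108,-0.0025,0],"delta_rot": [0,0,-0.1]},{"gripper": 1,"linear": [0.0108,-0.0025,0],"delta_rot": [0,0,-0.1]}]}}

```text
clock: 14.2
position: [0.5786, 0.2494, -0.0042]
ee_rot: [-0.001, 0.791, 0.612, 0.001]
contact_force: [-1.8, 5.8, 4.7]
width: 0.0129
gripper_force: 41.2
```

```bash
python3 st.py
```

```text
{'position': [0.5786, 0.2494, -0.0042], 'contact_force': [-1.7851, 5.7736, 4.7147], 'moment': [0.8075, 0.3034, -0.0376], 'gripper_force': 41.2128, 'width': 0.0129} 75.50514907486718
0.1108223007943854 75.66945686627467 tang F cw -3.1586444059143535
0.05 [ 0.0052 -0.0018]
0.1 [ 0.0105 -0.0036]
0.15 [ 0.0156 -0.0056]
0.2 [ 0.0206 -0.0079]
0.25 [ 0.0256 -0.0104]
0.3 [ 0.0303 -0.0132]
0.35 [ 0.035  -0.0162]
0.4 [ 0.0395 -0.0194]
0.45 [ 0.0438 -0.0229]
```

Emit:
{"name": "send_rows", "arguments": {"increments": [{"gripper": 1,"linear": [0.002,-0.0005,0],"delta_rot": [0,0,-0.02]},{"gripper": 1,"linear": [0.0042,-0.0011,0],"delta_rot": [0,0,-0.04]},{"gripper": 1,"linear": [0.0063,-0.0018,0],"delta_rot": [0,0,-0.06]},{"gripper": 1,"linear": [0.0063,-0.0018,0],"delta_rot": [0,0,-0.06]}]}}

```text
clock: 14.6
position: [0.5783, 0.2489, -0.0044]
ee_rot: [-0.004, 0.808, 0.589, -0.004]
contact_force: [-13.2, 10.4, 12.0]
width: 0.0129
gripper_force: 49.5
```

```bash
python3 st.py
```

```text
{'position': [0.5783, 0.2489, -0.0044], 'contact_force': [-13.1528, 10.4135, 11.9683], 'moment': [1.6187, 2.0914, 0.5991], 'gripper_force': 49.517, 'width': 0.0129} 72.15403086586457
0.1103257921916494 75.78396984413928 tang F cw -15.307312952388491
0.05 [ 0.0054 -0.0013]
0.1 [ 0.0106 -0.0031]
0.15 [ 0.0157 -0.0051]
0.2 [ 0.0208 -0.0074]
0.25 [ 0.0257 -0.0099]
0.3 [ 0.0305 -0.0126]
0.35 [ 0.0351 -0.0156]
0.4 [ 0.0396 -0.0189]
0.45 [ 0.0439 -0.0223]
```

Motion stopped with the tangential force up from 3 to 15 N, so the spanner is at its stop. Letting go and lifting clear.

Emit:
{"name": "send_rows", "arguments": {"increments": [{"gripper": -1,"linear": [0,0,0],"delta_rot": [0,0,0]},{"gripper": -1,"linear": [0,0,0],"delta_rot": [0,0,0]},{"gripper": -1,"linear": [0,0,0],"delta_rot": [0,0,0]},{"gripper": -1,"linear": [0,0,0],"delta_rot": [0,0,0]},{"gripper": -1,"linear": [0,0,0],"delta_rot": [0,0,0]},{"gripper": -1,"linear": [0,0,0.04],"delta_rot": [0,0,0]},{"gripper": -1,"linear": [0,0,0.09],"delta_rot": [0,0,0]},{"gripper": -1,"linear": [0,0,0.14],"delta_rot": [0,0,0]}]}}

```text
clock: 15.4
position: [0.5846, 0.2459, 0.1364]
ee_rot: [-0.0, 0.809, 0.588, -0.001]
contact_force: [1.3, 0.9, 0.2]
width: 0.0855
gripper_force: 0.0
```

Emit:
{"name": "send_rows", "arguments": {"increments": [{"gripper": -1,"linear": [-0.05,-0.02,0.04],"delta_rot": [0,0,0]},{"gripper": -1,"linear": [-0.1,-0.04,0.06],"delta_rot": [0,0,0]},{"gripper": -1,"linear": [-0.13,-0.05,0.07],"delta_rot": [0,0,0]},{"gripper": -1,"linear": [-0.13,-0.05,0.07],"delta_rot": [0,0,0]},{"gripper": -1,"linear": [-0.13,-0.05,0.07],"delta_rot": [0,0,0]}]}}

```text
clock: 15.9
position: [0.4545, 0.1961, 0.2068]
ee_rot: [0.001, 0.808, 0.589, 0.001]
contact_force: [0.4, -0.5, -0.4]
width: 0.0852
gripper_force: 0.0
```

Run:
```python
from h import *
s=get_state(); print(s["position"],s["width"],s["contact_force"])
im,K,Rc,c=grab("wrist"); im2,K2,R2,c2=grab("side")
np.savez("pics/w5.npz",K=K,Rc=Rc,c=c)
u,v=proj([.551,.142,.08],K,Rc,c).astype(int); print(u,v)
x,y=276,224
a=cv2.resize(im2[y-60:y+60,x-80:x+80],(400,300)); x0,y0=np.clip(u-80,0,480),np.clip(v-60,0,280); print(x0,y0)
cv2.imwrite("pics/f.png",np.hstack([cv2.resize(im[y0:y0+120,x0:x0+160],(400,300)),a]))
```

```text
[0.45454355 0.19611468 0.20683115] 0.08521021337734112 [ 0.40982773 -0.52689516 -0.35572747]
437 204
357 144
```

View pics/f.png

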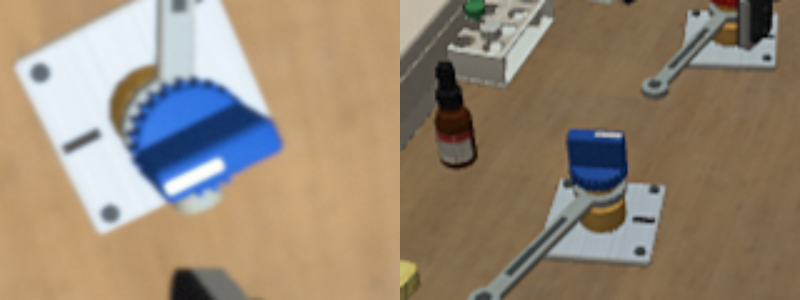

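The nut's white line, left panel (222,165) to (165,188), runs parallel to the mark at (100,132) to (65,150). The spanner has swung round and everything is clear of the gripper. A last numeric check of the angles:

Run:
```python
from h import *
d=np.load("pics/w5.npz"); C=[d[k] for k in("K","Rc","c")]
g=lambda x,y,z:cast(x*.4+357,y*.4+144,z,*C)[:2]
an=lambda a,b:np.degrees(np.arctan2(*(b-a)[::-1])).round(1)
print("white",an(g(222,165,.094),g(165,188,.094)),"mark",an(g(100,132,.008),g(65,150,.008)), g(165,188,.094), "axis->mark",an(np.array([.5512,.142]),g(82,141,.008)))
im,K,Rc,c=grab("side"); print(cast((485-400)*.4+196,295*.4+164,.044,K,Rc,c))
```

```text
white -174.2 mark -169.1 [0.53258337 0.13882751] axis->mark -168.2
[0.58780925 0.27778365 0.044     ]
```

```bash
python3 -c "
from rig import sign_off; print(sign_off())"
```

```text
the job is handed in; nothing more can be done
None
```

I turned the blue wing nut clockwise to its stop, with its white line on the black mark. Then I swung the spanner clockwise to its stop, let go, moved the gripper clear and handed the job in after about 16 s of the 51 s.

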